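# Shut and lock the battery hatch of a museum field instrument

## Robot

A 7-joint arm with a two-finger parallel gripper is mounted at the origin on the work surface. World frame = base frame: x ahead of the robot, y to its left, z up, the work surface at z = 0. Lengths are in m, angles in rad, forces in N, time in s.
With the tool pointing down it reaches from about 0.425 to 0.875 m from the base axis. Payload 4.7 kg.
Tool frame: the origin (TCP) lies between the finger pads; the fingertips stand ctrl.tip_reach ahead of it and the grasp point (between the pads) lies 5 mm behind it (ctrl.tip_reach is the distance from the TCP to the fingertips, in m); z points along the fingers, y is the direction in which the jaws open and shut (so a half turn about z gives the same grasp; the last joint's range is limited). The gripper opens to 87 mm and grips with 3 to 60 N. Pads are 19 mm wide; open, the fingers measure 117 mm over their backs; the gripper's body (75 mm by 190 mm) begins 51 mm behind the grasp point.
Start: joints at [-1.313, 0.321, -0.07, 1.45, 0.023, 1.371, -0.057], TCP at [0.157, 0.631, 0.237] pointing down, gripper open.
Joint ranges: [-2.86, 2.86], [-0.3, 2.09], [-1.38, 1.24], [0.06, 2.45], [-1.56, 4.7], [0.09, 2.05], [-2.69, 2.69]. Speed limits (rad/s): [2.57, 2.57, 3.14, 3.14, 3.14, 3.14, 3.14].

## Interface

Orientations are given as a rotation vector (axis times angle).
In Python, from bench import ctrl gives the robot as it stands.
- The arm moves only by the shell command python3 -m handwheel 'ROWS' [FORCE]. ROWS is JSON, a list of rows, each a list of 7 numbers: the shift along the tool's x, y, z in mm, then the turn, a rotation vector about the tool's x, y, z in rad, then the gripper's target within -1 to 1 (shut at 1, half-way at 0, fully open at -1). In form: [[dx, dy, dz, ax, ay, az, grip], ...]. A call has 1 to 12 rows; each row is the pose to reach, as a shift and turn from the pose commanded when the call began, along the tool's axes at that moment; what a row does not reach only later rows make up. A row lasts 1/8 s, in which the tool goes at most 62.5 mm and 10.7 degrees, less where a joint would pass 70% of its speed; a pose out of reach is approached as far as the arm can. A call with a gripper value outside its range is refused whole. The fingers move at their own pace and stop on an object; FORCE is the grip in N (left out, the last holds). Time passes only in rows, so rows that repeat a pose let the fingers close. It gives the time, the measured TCP pose, the force and the opening at its end, in the units of the state.
- ctrl.get_state(): the state, without advancing time (a new reading comes with each control period).
- ctrl.get_image(name): name is "scene" or "top"; returns the picture (400x640x3 uint8, red, green, blue); there is no depth.
- ctrl.camera_model(name): a dict with "mtx" (3x3 intrinsics, pixels), "k1" (the pictures are not rectified: a ray, as slopes to the right and down, at radius r is drawn at 1 + k1 r^2 times it, then the intrinsics apply), "xyz" and "orientation" of the camera in the world. Camera axes: x right, y up, looking along -z (the intrinsics and any distortion apply to the point x, -y, -z); pixel columns grow to the right and rows downward; lengths in m; the calibration is good to about 2 mm. A picture is of the moment at which its call begins. camera_model takes no time and is no camera call.
- ctrl.close_job(): hands the job in, once; it reports no verdict.
The state is a dict: "time": time; "joint_positions": joint angles; "qd": joint speeds; "joint_torque": joint torques, N m; "position": TCP position; "tool_rot": TCP orientation; "ft_force": force on the tool from outside, world axes, zero at the start; "torque": the same for the moment, N m; "grip_width": opening from 0.0 (shut) to 1.0 (fully open).
Only numpy, scipy, OpenCV 4.12 (cv2) and the standard library are available. Lean on these libraries where they do the work, as an engineer would, in place of code of your own. Each camera call takes 0.05 s, during which the arm holds its last target.

## Task

Swing the green battery hatch of the black instrument case shut, then press its red wing-headed stud down against its spring and turn it a quarter turn clockwise (seen from above) until its cam catches, so that it stays locked when you let go. Be gentle: press by feel, only a little harder than the spring, and never force it round before it is down; leave the jar, the screwdriver and the eyepiece as they are.

Things in the scene. Friction and masses are not known exactly. Their poses are not given: they have to be found in the camera images.
- case: black instrument case with a brown deck, fixed to the bench, 260 (x) by 360 (y) by 90 high. Origin at the centre of its underside, on the bench; its x points away from its front. The deck is flat at 90 above the origin; the hatch covers a bay in the deck's +y half. The fixed fittings on the deck stand at most 26 above it.
- hatch (a joint): opening angle of the hatch: 0 lying shut on the deck, growing as it opens upward. Stiff hinge that stays where it is left; 1 to 3 N straight down on the tab swings it shut.
- hatch_hinge (a point): middle of the hatch's hinge line, at the deck's height, at x = +75, y = +60 in the case's frame. The hinge line runs along the case's y. The hatch is a green plate 150 by 120 by 5 thick that lies, when shut, from here towards the case's -x, its underside on the deck; its free edge rises as it opens.
- hatch_tab (a point): centre of the upper (outer) face of the yellow tab, 30 by 40 by 5 thick, that sticks out from the middle of the hatch's free edge; 165 from the hinge line. Push here to shut the hatch.
- stud_turn (a joint): turn of the stud: 0 unlocked (bar along the case's x; it starts near 0), growing clockwise seen from above; the cam catches at 1.57 (bar across). Pressed, the head sinks against a spring of 4 N at first plus 0.3 N per mm; up, it cannot turn. Let go part way round it stays down and can be gripped again. Caught, it rises 2.5 mm and cannot turn back.
- stud_head (a point): middle of the stud's red wing bar (44 long, 10 wide, 22 high) that stands on a round steel flange of 44 diameter. The stud is captive in the hatch, 100 from the hinge line on its middle line (x = -25, y = +60 in the case's frame when shut). Up, this point is 42 above the hatch's underside, the flange's top 31, the bar's top 53. The point's x lies along the bar.
- receptacle: metal socket in the bay that takes the stud's cam; origin at the deck's height on the stud's axis. The cam is free to turn at a depth of press that differs from case to case, 3 to 15 mm; a hard stop lies 2 mm below that. A push of 11 to 14 N always frees it and is safe. It bends if the stud loads it by more than 16 N beyond the spring (pressed, turned by force or pulled up).
- wax_jar: loose wax jar, 54 diameter, 70 high, upright on the bench beside the case; origin at the centre of its underside
- screwdriver: loose screwdriver 190 long lying on the bench beside the case; origin below its middle
- eyepiece: loose brass eyepiece, 32 diameter, 30 high, standing on the deck's -y half; origin at the centre of its underside

How it is judged:
By the outcome, as a careful person would: the job done as asked, in the order asked, and still so for the second after the job is handed in, with the robot touching nothing.
It also fails if it takes over 64 s, if anything falls off the work surface, if the arm or the gripper's body presses on something with over 40 N, if the wrist force passes 120 N, or if a joint passes its speed limit or range.

## Working session

There is one attempt and no reset: what is moved stays moved. The work goes in short steps, Python scripts to look and compute and a shell command to move; the robot and the scene stay as the last step left them, time stands still between calls to the robot, and variables do not carry over. Pictures are saved under pics/ and viewed, and the job is handed in when it is done.

```bash
ls; mkdir -p pics; python3 - <<'E'
from bench import ctrl
import cv2
for n in("scene","top"):
    im=ctrl.get_image(n); cv2.imwrite(f"pics/{n}0.png",cv2.cvtColor(im,cv2.COLOR_RGB2BGR))
    m=ctrl.camera_model(n); print(n,m)
s=ctrl.get_state()
for k in s: print(k,s[k])
print(ctrl.tip_reach)
E
```

```text
pics
scene {'mtx': array([[370.29604271,   0.        , 321.18772765],
       [  0.        , 370.29604271, 198.8554839 ],
       [  0.        ,   0.        ,   1.        ]]), 'k1': -0.016830939172002422, 'xyz': array([ 0.87721297, -0.51601311,  0.59408659]), 'orientation': array([0.84829697, 0.23479712, 0.49023425])}
top {'mtx': array([[400.77453413,   0.        , 321.74300024],
       [  0.        , 400.77453413, 195.7856564 ],
       [  0.        ,   0.        ,   1.        ]]), 'k1': -0.0023915383263808277, 'xyz': array([ 0.50300963, -0.00342393,  1.1321603 ]), 'orientation': array([ 0.04189417, -0.06674214, -1.55617591])}
time 0.1
joint_positions [-1.31290985  0.32177263 -0.07008073  1.45154085  0.02261676  1.37082729
 -0.05693116]
qd [ 0.00016911 -0.00268021 -0.00082843 -0.00459658  0.0007587   0.00155191
 -0.00116831]
joint_torque [ 1.48802574e-04 -4.92573309e+01 -4.05510301e-01 -3.13397384e+01
 -6.40103314e-02  3.95294360e-02  8.01801548e-05]
position [0.1568356  0.63030435 0.23556153]
tool_rot [-3.81984938e-01 -3.11817857e+00  2.76192833e-03]
ft_force [ 0.75768    -0.5280139  -0.65797851]
torque [-0.04752993 -0.01918057 -0.02534325]
grip_width 1.0026248817222723
0.014
```

View pics/scene0.png

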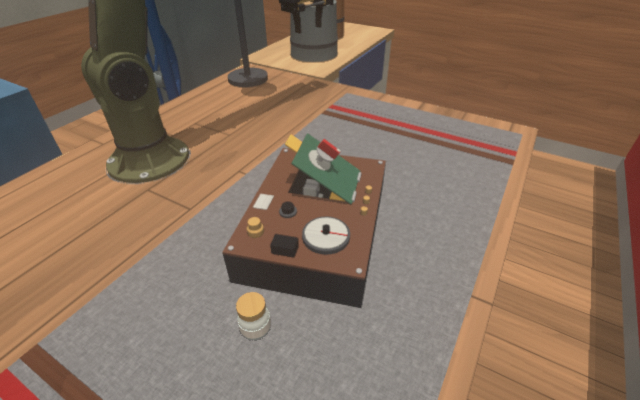

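View pics/top0.png

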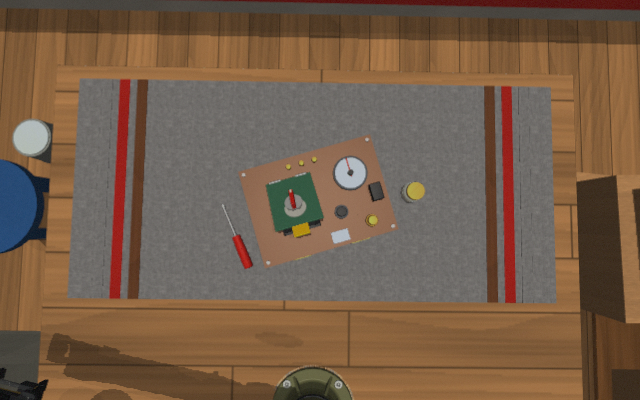

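The scene view shows the hatch half open: yellow tab at (293,143), red bar at (328,150). In the top view the brown deck runs from about (241,170) to (395,228). The hatch is at (295,203), the tab at (301,230), the jar at (414,191), the screwdriver at (238,240) and the eyepiece at (371,220).

```bash
cat > h.py <<'E'
import numpy as np, cv2
from scipy.spatial.transform import Rotation as R
from bench import ctrl
def ray(n,px):
    m=ctrl.camera_model(n); K=m['mtx']
    px=np.atleast_2d(np.float64(px)); d=np.c_[(px[:,0]-K[0,2])/K[0,0],(px[:,1]-K[1,2])/K[1,1]]
    u=d.copy()
    for _ in range(20): u=d/(1+m['k1']*(u**2).sum(1,keepdims=True))
    v=np.c_[u[:,0],-u[:,1],-np.ones(len(u))]
    return m['xyz'],R.from_rotvec(m['orientation']).apply(v)
def onplane(n,px,z):
    o,v=ray(n,px); return o+v*((z-o[2])/v[:,2])[:,None]
def proj(n,P):
    m=ctrl.camera_model(n);K=m['mtx']
    c=R.from_rotvec(m['orientation']).inv().apply(np.atleast_2d(P)-m['xyz'])
    u=np.c_[c[:,0]/-c[:,2],-c[:,1]/-c[:,2]]; u=u*(1+m['k1']*(u**2).sum(1,keepdims=True))
    return u*[K[0,0],K[1,1]]+K[:2,2]
def tri(p1,p2):
    o1,v1=ray("scene",p1);o2,v2=ray("top",p2);v1=v1[0];v2=v2[0]
    t=np.linalg.lstsq(np.c_[v1,-v2],o2-o1,rcond=None)[0]
    a=o1+t[0]*v1;b=o2+t[1]*v2
    return (a+b)/2,np.linalg.norm(a-b)
E
python3 - <<'E'
from h import *
im=cv2.imread('pics/top0.png')
for p in [(257,200),(330,180),(350,245),(230,150),(243,175),(301,230),(293,199)]: print(p,im[p[1],p[0]])
hsv=cv2.cvtColor(im,cv2.COLOR_BGR2HSV)
for p in [(257,200),(330,180),(350,245),(230,150),(301,230),(293,199)]: print(p,hsv[p[1],p[0]])
def big(im,x0,y0,x1,y1,s,name): cv2.imwrite(name,cv2.resize(im[y0:y1,x0:x1],None,fx=s,fy=s,interpolation=cv2.INTER_CUBIC))
big(im,215,125,435,275,3.6,'pics/topz.png')
s=cv2.imread('pics/scene0.png'); big(s,225,125,400,300,3.4,'pics/scenez.png')
E
```

```text
(257, 200) [ 85 107 146]
(330, 180) [ 90 115 150]
(350, 245) [105 109 110]
(230, 150) [109 111 113]
(243, 175) [170 175 179]
(301, 230) [ 16 142 179]
(293, 199) [ 26  30 157]
(257, 200) [ 11 107 146]
(330, 180) [ 13 102 150]
(350, 245) [ 24  12 110]
(230, 150) [ 15   9 113]
(301, 230) [ 23 232 179]
(293, 199) [  1 213 157]
```

```bash
python3 - <<'E'
from h import *
im=cv2.imread('pics/top0.png'); hsv=cv2.cvtColor(im,cv2.COLOR_BGR2HSV)
m=((hsv[...,1]>70)&(hsv[...,0]<20)).astype(np.uint8)
m2=np.zeros_like(m); m2[125:275,215:405]=m[125:275,215:405]
n,l,st,c=cv2.connectedComponentsWithStats(m2)
for i in range(1,n):
    if st[i,4]>60: print(i,st[i],c[i])
i=1+np.argmax(st[1:,4]); pts=cv2.findNonZero((l==i).astype(np.uint8))
r=cv2.minAreaRect(pts); b=cv2.boxPoints(r); print(r,b)
W=onplane('top',b,0.09); print(W.round(4))
print([np.linalg.norm(W[k]-W[(k+1)%4]).round(4) for k in range(4)])
E
```

```text
1 [ 238  134  160  134 9334] [318.20184273 201.48971502]
4 [288 189   8  20  91] [291.79120879 198.7032967 ]
6 [232 234  21  35 337] [241.9347181  251.56379822]
((317.7170104980469, 200.50941467285156), (99.99848175048828, 139.0088653564453), 74.05460357666016) [[237.15099 171.52829]
 [370.81134 133.3396 ]
 [398.28302 229.49054]
 [264.62268 267.67923]]
[[ 0.6357  0.2021  0.09  ]
 [ 0.7426 -0.1469  0.09  ]
 [ 0.4905 -0.2197  0.09  ]
 [ 0.3882  0.1248  0.09  ]]
[np.float64(0.365), np.float64(0.2624), np.float64(0.3594), np.float64(0.2593)]
```

View pics/topz.png

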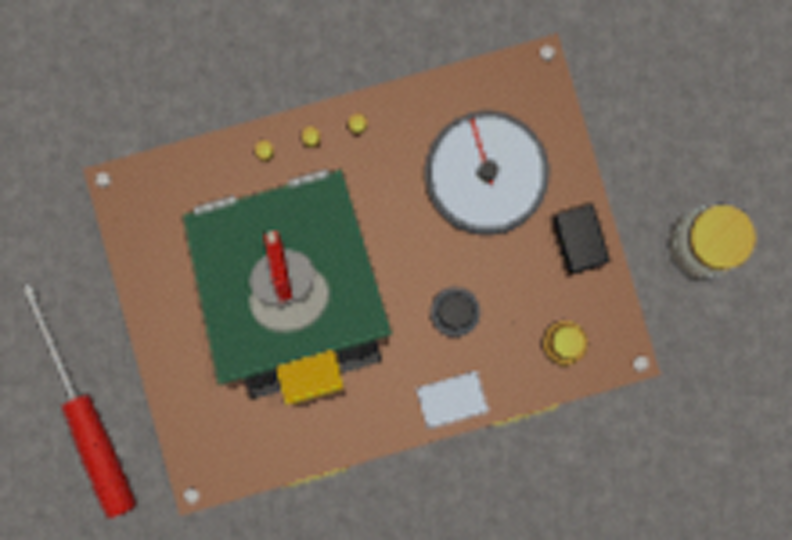

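View pics/scenez.png

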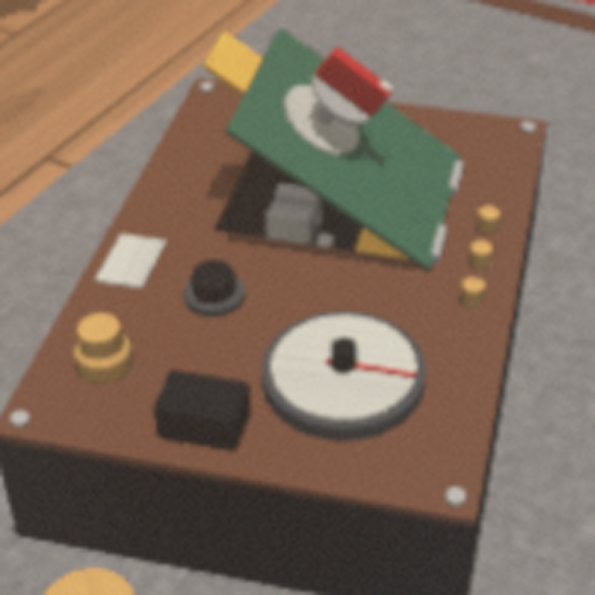

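```bash
python3 - <<'E'
from h import *
im=cv2.imread('pics/top0.png'); hsv=cv2.cvtColor(im,cv2.COLOR_BGR2HSV).astype(int)
m=((hsv[...,1]>60)&(hsv[...,0]<16)&(hsv[...,2]>100)).astype(np.uint8)
# edge points along the inner parts of each side, from approximate corners
C=np.float32([(238.6,171.7),(369.7,135.0),(398.3,229.4),(265.6,267.8)])
S=cv2.GaussianBlur(hsv[...,1].astype(np.float32),(3,3),0)
lines=[]
cen=C.mean(0)
for k in range(4):
    a,b=C[k],C[(k+1)%4]; t=(b-a)/np.linalg.norm(b-a); nn=np.array([t[1],-t[0]]); 
    if nn@(a-cen)<0: nn=-nn
    P=[]
    for f in np.linspace(.08,.92,60):
        q=a+(b-a)*f; s=np.arange(-6,6,.1); xy=q+s[:,None]*nn
        v=cv2.remap(S,np.float32(xy[:,0]),np.float32(xy[:,1]),cv2.INTER_LINEAR).ravel()
        if abs(v[:20].mean()-105)>15: continue
        w=np.where(v<60)[0]
        if len(w): P.append(xy[w[0]])
    P=np.float32(P); L=cv2.fitLine(P,cv2.DIST_HUBER,0,.01,.01).ravel(); lines.append(L); 
    print(k,len(P),L.round(3))
co=[]
for k in range(4):
    A,B=lines[k-1],lines[k]
    t=np.linalg.solve(np.c_[A[:2],-B[:2]],B[2:]-A[2:]); co.append(A[2:]+t[0]*A[:2])
co=np.array(co); print(co.round(1))
W=onplane('top',co,0.09); print(W.round(4)); print([np.linalg.norm(W[k]-W[(k+1)%4]).round(4) for k in range(4)])
# model corners order: (+x,+y),(+x,-y),(-x,-y),(-x,+y)
M=np.array([[.13,.18],[.13,-.18],[-.13,-.18],[-.13,.18]])
Rr,_=R.align_vectors(np.c_[W[:,:2]-W[:,:2].mean(0),np.zeros(4)],np.c_[M,np.zeros(4)])
yaw=Rr.as_rotvec()[2]; c=W[:,:2].mean(0); print('case',c,yaw)
cs,sn=np.cos(yaw),np.sin(yaw); T=np.array([[cs,-sn],[sn,cs]])
f=lambda x,y,z:np.r_[c+T@[x,y],z]
mod=np.array([f(*p,.09) for p in M]); print('resid mm',((W-mod)*1e3).round(1).tolist()); print('scene proj',proj('scene',mod).round(1).tolist())
print('hinge',f(.075,.06,.09),'stud shut',f(-.025,.06,.09),'tab shut',f(-.09,.06,.095))
P,e=tri((293.8,143.2),(301.1,229.7)); loc=T.T@(P[:2]-c); print('tab',P,e,loc, 'angle',np.degrees(np.arctan2(P[2]-.09,.075-loc[0])))
# bar ends top view, bar top
sb=[]
E
```

```text
0 54 [ 9.62000e-01 -2.74000e-01  3.02560e+02  1.52705e+02]
1 47 [2.89000e-01 9.57000e-01 3.85540e+02 1.86282e+02]
2 50 [ 9.59000e-01 -2.82000e-01  3.30219e+02  2.48986e+02]
3 60 [  0.269   0.963 254.241 231.696]
[[237.4 171.3]
 [369.6 133.6]
 [398.4 228.9]
 [264.5 268.3]]
[[ 0.6363  0.2015  0.09  ]
 [ 0.7419 -0.1437  0.09  ]
 [ 0.492  -0.2201  0.09  ]
 [ 0.3865  0.1252  0.09  ]]
[np.float64(0.361), np.float64(0.2614), np.float64(0.361), np.float64(0.2612)]
case [ 0.56419257 -0.00924816] 0.29668403379056985
resid mm [[0.4, 0.6, 0.0], [0.8, -0.3, 0.0], [-0.5, -0.7, 0.0], [-0.7, 0.3, 0.0]]
scene proj [[385.6, 160.4], [364.4, 278.1], [221.6, 252.1], [282.4, 147.6]]
hinge [0.61837486 0.07005681 0.09      ] stud shut [0.52274374 0.04082174 0.09      ] tab shut [0.46058352 0.02181894 0.095     ]
tab [0.48901556 0.03016229 0.18443488] 0.0021558769564382313 [-0.06037094  0.0596667 ] angle 34.899660092808475
```

```bash
cat >> h.py <<'E'
c0=np.array([.56419,-.00925]); YAW=.29668
T2=np.array([[np.cos(YAW),-np.sin(YAW)],[np.sin(YAW),np.cos(YAW)]])
def W(x,y,z): return np.r_[c0+T2@[x,y],z+.09]   # case frame, z above deck
def L(P): return np.r_[T2.T@(np.array(P)[:2]-c0),P[2]-.09]*1e3
def down(yaw): # tool x at world yaw, z down
    x=np.array([np.cos(yaw),np.sin(yaw),0]);z=np.array([0,0,-1.]);return R.from_matrix(np.c_[x,np.cross(z,x),z])
def delta(P,yaw,s=None):
    s=s or ctrl.get_state(); r=R.from_rotvec(s['tool_rot'])
    return (r.inv().apply(np.array(P)-s['position'])*1e3).round(1),(r.inv()*down(yaw)).as_rotvec().round(3)
def show():
    s=ctrl.get_state(); print('t',round(s['time'],2),'pos',np.round(s['position'],4),'case mm',L(s['position']).round(1),'rv',np.round(s['tool_rot'],3),'toolx',np.degrees(np.arctan2(*R.from_rotvec(s['tool_rot']).as_matrix()[[1,0],0])).round(1),'\nF',np.round(s['ft_force'],1),'M',np.round(s['torque'],2),'w',round(s['grip_width'],3),'q',np.round(s['joint_positions'],2)); return s
E
python3 - <<'E'
from h import *
show(); y=YAW+np.pi
print(delta([.45,.38,.30],np.radians(178)), delta(W(-.062,.06,.18),y))
E
```

```text
t 0.1 pos [0.1568 0.6303 0.2356] case mm [-202.6  730.7  145.6] rv [-3.820e-01 -3.118e+00  3.000e-03] toolx 166.0 
F [ 0.8 -0.5 -0.7] M [-0.05 -0.02 -0.03] w 1.003 q [-1.31  0.32 -0.07  1.45  0.02  1.37 -0.06]
(array([-344.9, -172.3,  -64.1]), array([-0.002, -0.   , -0.209])) (array([-465.7, -502.8,  -33.5]), array([-0.002, -0.   , -0.54 ]))
```

```bash
python3 -m handwheel '[[-20,-8,-8,0,0,-0.02,-1],[-60,-28,-18,0,0,-0.04,-0.5],[-100,-50,-28,0,0,-0.06,0],[-140,-70,-38,0,0,-0.09,0.5],[-180,-90,-48,0,0,-0.12,1],[-220,-110,-58,0,0,-0.15,1],[-260,-130,-64,0,0,-0.18,1],[-300,-150,-64,0,0,-0.2,1],[-330,-165,-64,0,0,-0.21,1],[-345,-172,-64,0,0,-0.21,1]]' 10; python3 - <<'E'
from h import *
show(); print(delta(W(-.062,.06,.18),YAW+np.pi))
E
```

```text
time: 1.35
position: [0.4517, 0.3787, 0.3002]
tool_rot: [-0.058, -3.141, 0.001]
ft_force: [-0.5, -0.2, 0.1]
grip_width: 0.062
t 1.35 pos [0.4517 0.3787 0.3002] case mm [  5.8 403.9 210.2] rv [-5.800e-02 -3.141e+00  1.000e-03] toolx 177.9 
F [-0.5 -0.2  0.1] M [-0.01  0.02  0.05] w 0.062 q [-0.87  0.17  0.15  1.51 -0.02  1.46  0.81]
(array([ -48.5, -347.1,   30.5]), array([-0.001, -0.   , -0.334]))
```

```bash
python3 -m handwheel '[[-2,-20,0,0,0,-0.02,1],[-7,-60,0,0,0,-0.06,1],[-12,-100,0,0,0,-0.1,1],[-18,-140,0,0,0,-0.14,1],[-24,-180,0,0,0,-0.18,1],[-30,-220,0,0,0,-0.22,1],[-36,-260,4,0,0,-0.26,1],[-42,-300,10,0,0,-0.3,1],[-47,-330,18,0,0,-0.334,1],[-48,-347,25,0,0,-0.334,1],[-48,-347,30,0,0,-0.334,1],[-48,-347,30,0,0,-0.334,1]]'; python3 - <<'E'
from h import *
show(); print(delta(W(-.062,.06,.18),YAW+np.pi))
im=cv2.cvtColor(ctrl.get_image('scene'),cv2.COLOR_RGB2BGR)
cv2.imwrite('pics/s1.png',cv2.resize(im[90:290,200:420],None,fx=3,fy=3))
E
```

```text
time: 2.85
position: [0.4861, 0.034, 0.2701]
tool_rot: [0.473, -3.105, -0.001]
ft_force: [-0.4, 0.0, -0.2]
grip_width: 0.004
t 2.85 pos [0.4861 0.034  0.2701] case mm [-62.   64.2 180.1] rv [ 4.730e-01 -3.105e+00 -1.000e-03] toolx -162.7 
F [-0.4  0.  -0.2] M [ 0.08  0.02 -0.01] w 0.004 q [-0.57 -0.06  0.43  1.8   0.02  1.39  1.73]
(array([-0. , -4.2,  0.1]), array([ 0.001, -0.001,  0.006]))
```

View pics/s1.png

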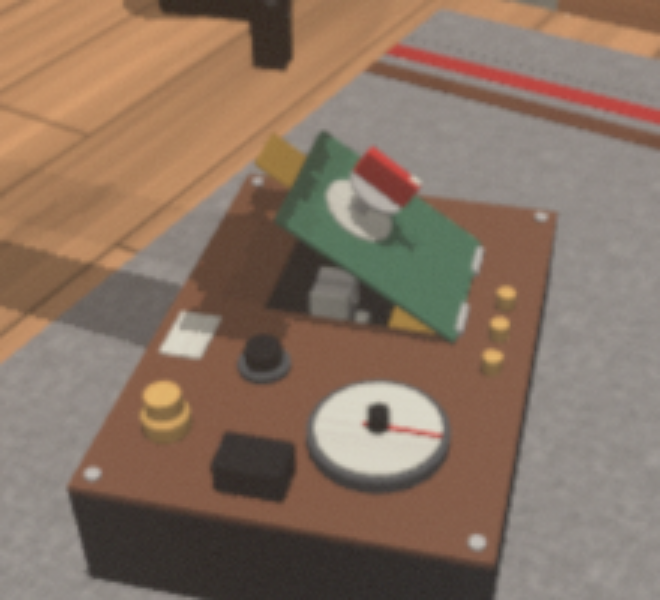

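```bash
python3 -m handwheel '[[0,-2,15,0,0,0,1],[0,-4,35,0,0,0,1],[0,-4,50,0,0,0,1],[0,-4,58,0,0,0,1],[1,-4,64,0,0,0,1],[3,-4,70,0,0,0,1],[4,-4,76,0,0,0,1],[6,-4,82,0,0,0,1],[8,-4,88,0,0,0,1]]'; python3 - <<'E'
from h import *
show()
im=cv2.cvtColor(ctrl.get_image('scene'),cv2.COLOR_RGB2BGR)
cv2.imwrite('pics/s2.png',cv2.resize(im[90:290,200:420],None,fx=3,fy=3))
E
```

```text
time: 4.03
position: [0.48, 0.026, 0.1823]
tool_rot: [-0.47, 3.106, 0.0]
ft_force: [-1.4, -0.9, 1.1]
grip_width: 0.003
t 4.03 pos [0.48   0.026  0.1823] case mm [-70.2  58.3  92.3] rv [-0.47   3.106  0.   ] toolx -162.8 
F [-1.4 -0.9  1.1] M [ 0.03  0.14 -0.04] w 0.003 q [-0.55 -0.02  0.44  1.95  0.01  1.21  1.76]
```

View pics/s2.png

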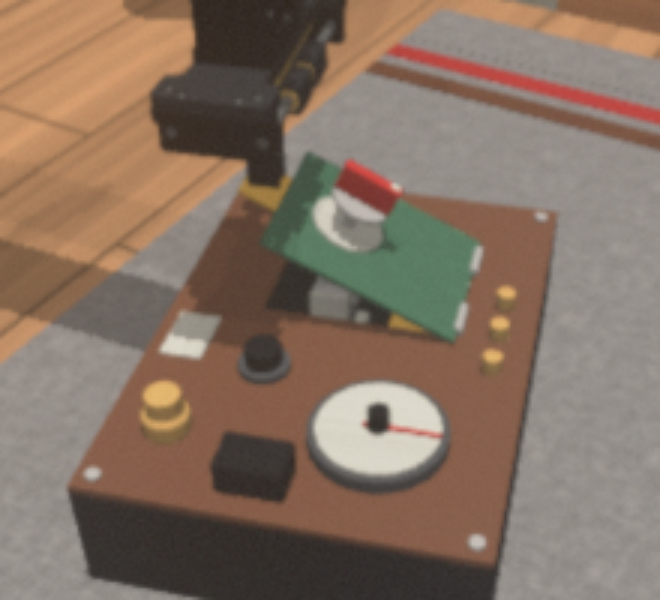

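The fingertip is on the yellow tab (around (265,185) in the zoom) and the hatch is swinging down at about 1 N.

```bash
python3 -m handwheel '[[4,0,6,0,0,0,1],[8,0,13,0,0,0,1],[11,0,20,0,0,0,1],[13,0,27,0,0,0,1],[15,0,34,0,0,0,1],[17,0,41,0,0,0,1],[18,0,48,0,0,0,1],[19,0,55,0,0,0,1],[20,0,61,0,0,0,1],[20,0,66,0,0,0,1],[20,0,69,0,0,0,1],[20,0,71,0,0,0,1]]'; python3 - <<'E'
from h import *
show()
E
```

```text
time: 5.58
position: [0.4609, 0.02, 0.1114]
tool_rot: [0.47, -3.106, 0.0]
ft_force: [-0.3, -0.8, 1.0]
grip_width: 0.004
t 5.58 pos [0.4609 0.02   0.1114] case mm [-90.2  58.2  21.4] rv [ 0.47  -3.106  0.   ] toolx -162.8 
F [-0.3 -0.8  1. ] M [-0.06  0.22  0.01] w 0.004 q [-0.54  0.02  0.45  2.07 -0.01  1.06  1.78]
```

Tip is about 7.4 mm above the deck, so a couple more mm remain.

```bash
python3 -m handwheel '[[0,0,1,0,0,0,1],[0,0,2,0,0,0,1],[0,0,2.5,0,0,0,1]]';python3 -m handwheel '[[0,0,0.5,0,0,0,1],[0,0,1,0,0,0,1]]'; python3 -m handwheel '[[0,0,0.5,0,0,0,1],[0,0,0.5,0,0,0,1]]'
```

```text
time: 5.95
position: [0.461, 0.0201, 0.1094]
tool_rot: [-0.47, 3.106, 0.0]
ft_force: [-2.3, -0.5, 6.2]
grip_width: 0.01
time: 6.2
position: [0.4611, 0.0201, 0.1093]
tool_rot: [-0.47, 3.106, 0.001]
ft_force: [-5.6, -0.1, 12.5]
grip_width: 0.004
time: 6.45
position: [0.461, 0.0201, 0.1092]
tool_rot: [0.47, -3.106, -0.001]
ft_force: [-6.2, -0.6, 13.7]
grip_width: 0.007
```

```bash
python3 -m handwheel '[[0,0,-10,0,0,0,1],[0,0,-30,0,0,0,1],[0,0,-60,0,0,0,1],[0,0,-95,0,0,0,0.5],[40,0,-120,0,0,0,0.5],[60,0,-130,0,0,0,0.3],[60,0,-130,0,0,0,0.3],[60,0,-130,0,0,0,0.3]]' 10; python3 - <<'E'
from h import *
show()
for n in('scene','top'):
    im=cv2.cvtColor(ctrl.get_image(n),cv2.COLOR_RGB2BGR);cv2.imwrite(f'pics/{n}3raw.png',im)
    x,y=(200,90) if n=='scene' else (215,125)
    cv2.imwrite(f'pics/{n}3.png',cv2.resize(im[y:y+190,x:x+230],None,fx=3,fy=3,interpolation=cv2.INTER_CUBIC))
print(proj('scene',[W(-.025,.06,.053),W(-.003,.06,.053),W(-.047,.06,.053)]),proj('top',[W(-.025,.06,.053),W(-.003,.06,.053),W(-.047,.06,.053)]))
E
```

```text
time: 7.45
position: [0.404, 0.0026, 0.2373]
tool_rot: [-0.47, 3.106, 0.0]
ft_force: [-0.2, -1.0, -0.3]
grip_width: 0.342
t 7.45 pos [0.404  0.0026 0.2373] case mm [-149.7   58.2  147.3] rv [-0.47   3.106  0.   ] toolx -162.8 
F [-0.2 -1.  -0.3] M [0.03 0.04 0.  ] w 0.342 q [-0.54 -0.25  0.4   2.02  0.1   1.36  1.7 ]
[[310.18744009 161.66239262]
 [320.1553021  162.94372086]
 [300.31849533 160.39465449]] [[297.34376725 215.29043155]
 [294.88459524 206.71928016]
 [299.80976627 223.88512909]]
```

View pics/scene3.png

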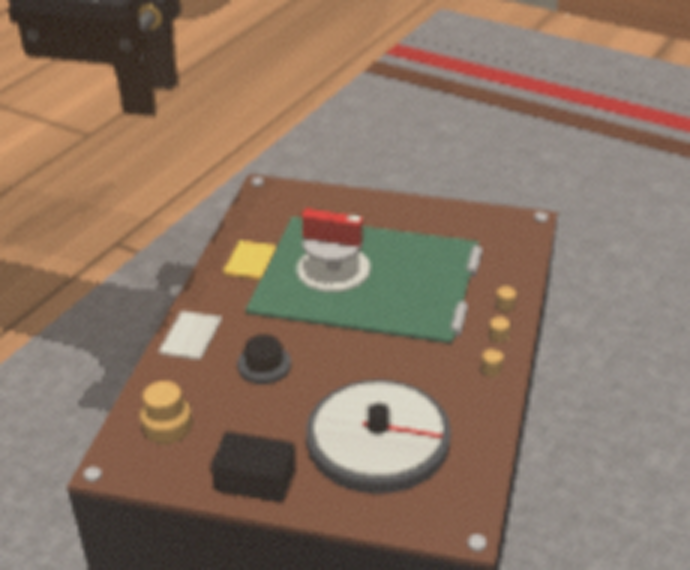

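View pics/top3.png

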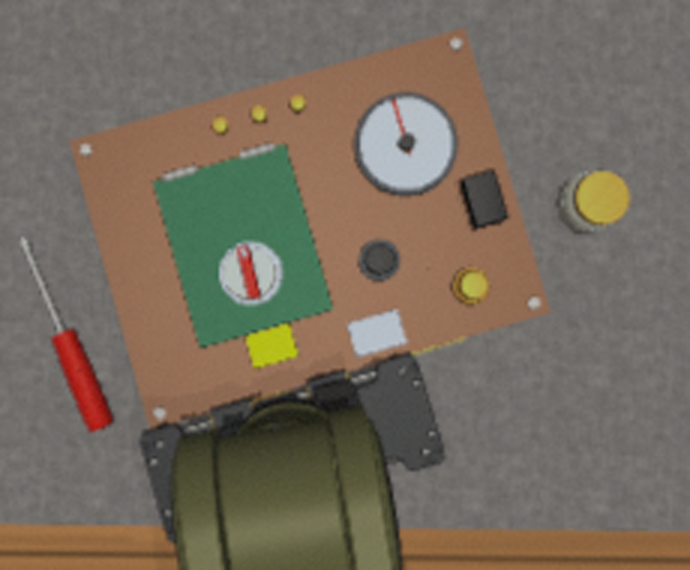

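Hatch lies flat. The bar is at zoom (248,272) in the top view and about (333,228) in the scene view. Next I measure it.

```bash
python3 - <<'E'
from h import *
for n,(x0,y0,x1,y1) in (('top',(270,190,325,240)),('scene',(285,145,335,185))):
    im=cv2.imread(f'pics/{n}3raw.png');h=cv2.cvtColor(im,cv2.COLOR_BGR2HSV)
    m=(((h[...,0]<8)|(h[...,0]>172))&(h[...,1]>140)).astype(np.uint8); mm=np.zeros_like(m);mm[y0:y1,x0:x1]=m[y0:y1,x0:x1]
    p=cv2.findNonZero(mm); r=cv2.minAreaRect(p); b=cv2.boxPoints(r); print(n,len(p),r, p.reshape(-1,2).mean(0))
    if n=='top':
        v=cv2.fitLine(p,cv2.DIST_L2,0,.01,.01).ravel(); q=np.array([v[2:]-8*v[:2],v[2:]+8*v[:2]]); w=onplane('top',q,.143); d=w[1]-w[0]
        print('bar yaw deg',np.degrees(np.arctan2(d[1],d[0])), 'case',np.degrees(YAW)); print('centroid case',L(onplane('top',v[2:],.140)[0]))
    # steel flange/collar
show(); 
E
```

```text
top 46 ((297.7823791503906, 216.7705841064453), (13.124293327331543, 3.362422466278076), 77.47119140625) [297.80434783 216.65217391]
bar yaw deg -165.91375817891318 case 16.998511865941264
centroid case [-28.45200443  59.94519978  50.        ]
scene 156 ((309.49420166015625, 164.53756713867188), (19.843461990356445, 9.123431205749512), 8.746162414550781) [309.36538462 164.71153846]
t 7.55 pos [0.4039 0.0026 0.2369] case mm [-149.9   58.2  146.9] rv [ 4.700e-01 -3.105e+00  1.000e-03] toolx -162.8 
F [ 0.  -1.  -0.7] M [0.08 0.06 0.01] w 0.35 q [-0.54 -0.25  0.4   2.02  0.1   1.36  1.7 ]
```

```bash
python3 -m handwheel '[[-10,0,0,0,0,0,0.3],[-40,0,0,0,0,0.01,0.3],[-75,1,0,0,0,0.02,0.3],[-105,2,0,0,0,0.03,0.3],[-125,2,5,0,0,0.035,0.3],[-125,2,20,0,0,0.035,0.3],[-125,2,40,0,0,0.035,0.3],[-125,2,60,0,0,0.035,0.3],[-125,2,70,0,0,0.035,0.3],[-125,2,70,0,0,0.035,0.3]]' 4; python3 - <<'E'
from h import *
show()
im=cv2.cvtColor(ctrl.get_image('scene'),cv2.COLOR_RGB2BGR)
cv2.imwrite('pics/s4.png',cv2.resize(im[70:220,230:400],None,fx=4,fy=4,interpolation=cv2.INTER_CUBIC))
print(delta(W(-.025,.06,.047),YAW+np.pi-.04))
E
```

```text
time: 8.8
position: [0.5216, 0.041, 0.1666]
tool_rot: [0.415, -3.112, 0.0]
ft_force: [0.4, 0.2, -0.6]
grip_width: 0.348
t 8.8 pos [0.5216 0.041  0.1666] case mm [-26.1  60.5  76.6] rv [ 0.415 -3.112  0.   ] toolx -164.8 
F [ 0.4  0.2 -0.6] M [ 0.06  0.   -0.  ] w 0.348 q [-0.55  0.1   0.45  1.87 -0.05  1.18  1.75]
(array([-0.4, -0.4, 30.5]), array([-0.   , -0.   ,  0.009]))
```

View pics/s4.png

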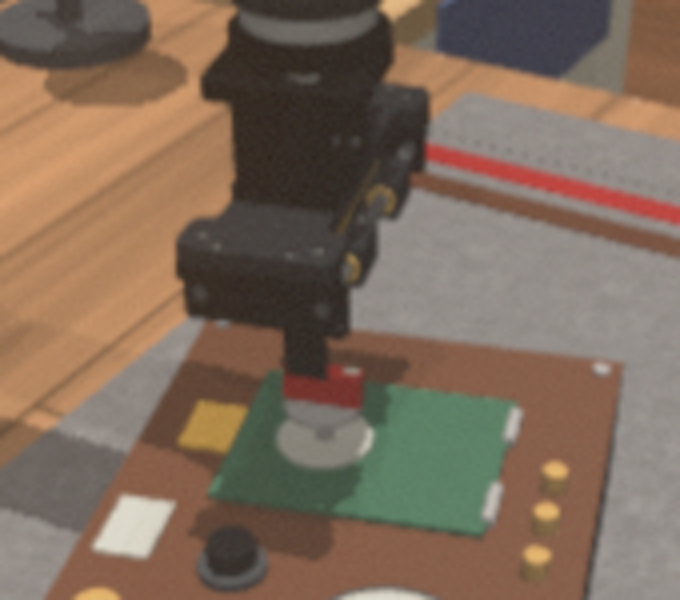

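```bash
python3 - <<'E'
from h import *
f=lambda P:((proj('scene',P)-[230,70])*4).round(0).tolist()
print('near fingertip ctr',f([W(-.026,.060-.0225,.0626),W(-.026-.0095,.0375,.0626),W(-.026+.0095,.0375,.0626)]),'bar mid/ends',f([W(-.025,.055,.042),W(-.047,.055,.042),W(-.003,.055,.042)]))
E
```

```text
near fingertip ctr [[308.0, 375.0], [290.0, 373.0], [325.0, 377.0]] bar mid/ends [[319.0, 389.0], [280.0, 384.0], [359.0, 394.0]]
```

```bash
python3 -m handwheel '[[-1,-0.5,6,0,0,0,0.3],[-1,-0.5,14,0,0,0,0.3],[-1,-0.5,21,0,0,0,0.3],[-1,-0.5,25,0,0,0,0.3],[-1,-0.5,28,0,0,0,0.3],[-1,-0.5,28,0,0,0,0.3]]' 4; python3 -m handwheel '[[0,0,0,0,0,0,0.6],[0,0,0,0,0,0,0.8],[0,0,0,0,0,0,0.9],[0,0,0,0,0,0,0.9],[0,0,0,0,0,0,0.9]]' 4; python3 - <<'E'
from h import *
show()
E
```

```text
time: 9.6
position: [0.5234, 0.041, 0.1394]
tool_rot: [0.415, -3.114, 0.0]
ft_force: [0.0, -0.8, -0.0]
grip_width: 0.348
time: 10.22
position: [0.5233, 0.0423, 0.1398]
tool_rot: [0.417, -3.114, -0.003]
ft_force: [-1.8, 5.8, 2.7]
grip_width: 0.115
t 10.22 pos [0.5233 0.0423 0.1398] case mm [-24.   61.3  49.8] rv [ 4.170e-01 -3.114e+00 -3.000e-03] toolx -164.7 
F [-1.8  5.8  2.7] M [ 1.22  0.53 -0.02] w 0.115 q [-0.55  0.13  0.45  1.9  -0.06  1.13  1.76]
```

Gripped (opening ≈10 mm), with a 6 N side pull towards +y. I shift to relieve it before pressing.

```bash
python3 -m handwheel '[[0,0.7,0,0,0,0,0.9],[0,1.3,0,0,0,0,0.9],[0,1.3,0,0,0,0,0.9]]' 4; python3 - <<'E'
from h import *
show()
E
```

```text
time: 10.6
position: [0.5232, 0.0424, 0.1397]
tool_rot: [-0.416, 3.114, 0.001]
ft_force: [-1.7, 4.0, 2.7]
grip_width: 0.114
t 10.6 pos [0.5232 0.0424 0.1397] case mm [-24.1  61.4  49.7] rv [-4.160e-01  3.114e+00  1.000e-03] toolx -164.8 
F [-1.7  4.   2.7] M [ 0.97  0.47 -0.04] w 0.114 q [-0.55  0.13  0.45  1.9  -0.06  1.13  1.76]
```

```bash
python3 -m handwheel '[[0,0.7,0,0,0,0,0.9],[0,1.3,0,0,0,0,0.9],[0,1.3,0,0,0,0,0.9]]' 4; python3 - <<'E'
from h import *
show()
E
```

```text
time: 10.98
position: [0.5231, 0.0427, 0.1397]
tool_rot: [-0.414, 3.114, -0.001]
ft_force: [-0.6, 0.5, 3.0]
grip_width: 0.113
t 10.97 pos [0.5231 0.0427 0.1397] case mm [-24.1  61.7  49.7] rv [-4.140e-01  3.114e+00 -1.000e-03] toolx -164.8 
F [-0.6  0.5  3. ] M [0.31 0.26 0.02] w 0.113 q [-0.55  0.13  0.45  1.9  -0.06  1.13  1.76]
```

```bash
for i in 1 2 3; do python3 -m handwheel '[[0,0,1,0,0,0,0.9],[0,0,2,0,0,0,0.9],[0,0,2,0,0,0,0.9]]' | egrep 'pos|force'; done
```

```text
position: [0.5231, 0.0428, 0.1376]
ft_force: [0.1, -0.2, 4.8]
position: [0.5231, 0.0429, 0.1356]
ft_force: [0.2, -1.6, 4.8]
position: [0.5231, 0.043, 0.1336]
ft_force: [0.6, -3.3, 5.0]
```

```bash
for i in 1 2; do python3 -m handwheel '[[0,-0.4,1,0,0,0,0.9],[0,-0.8,2,0,0,0,0.9],[0,-0.8,2,0,0,0,0.9]]' | egrep 'pos|force|width'; done
```

```text
position: [0.5232, 0.0429, 0.1317]
ft_force: [-0.2, -1.7, 5.7]
grip_width: 0.113
position: [0.5234, 0.0428, 0.1298]
ft_force: [0.1, -0.5, 5.8]
grip_width: 0.114
```

```bash
for i in 1 2 ; do python3 -m handwheel '[[0,0,1,0,0,0,0.9],[0,0,2,0,0,0,0.9],[0,0,2,0,0,0,0.9]]' | egrep 'pos|force|width'; done; python3 - <<'E'
from h import *
show()
im=cv2.cvtColor(ctrl.get_image('scene'),cv2.COLOR_RGB2BGR)
cv2.imwrite('pics/s5.png',cv2.resize(im[70:220,230:400],None,fx=4,fy=4,interpolation=cv2.INTER_CUBIC))
E
```

```text
position: [0.5236, 0.0429, 0.1278]
ft_force: [-0.6, 0.1, 5.9]
grip_width: 0.113
position: [0.5238, 0.0429, 0.1274]
ft_force: [-2.7, -1.1, 15.3]
grip_width: 0.117
t 13.6 pos [0.5238 0.0429 0.1274] case mm [-23.4  61.6  37.4] rv [-4.160e-01  3.113e+00  3.000e-03] toolx -164.8 
F [-2.7 -1.1 15.3] M [-0.26  0.8   0.  ] w 0.117 q [-0.55  0.14  0.45  1.91 -0.07  1.1   1.77]
```

View pics/s5.png

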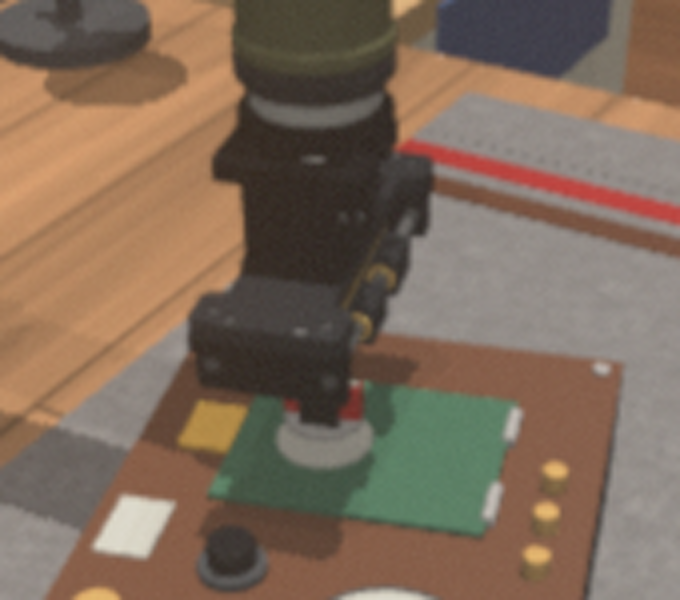

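```bash
python3 -m handwheel '[[0,0,-0.5,0,0,0,0.9],[0,0,-0.8,0,0,0,0.9],[0,0,-0.8,0,0,0,0.9]]' 12 | egrep 'pos|force|width';  python3 - <<'E'
from h import *
show()
E
```

```text
position: [0.5237, 0.0429, 0.1275]
ft_force: [-1.1, -1.0, 9.8]
grip_width: 0.116
t 14.03 pos [0.5237 0.0429 0.1275] case mm [-23.5  61.7  37.5] rv [-4.160e-01  3.113e+00  2.000e-03] toolx -164.8 
F [-1.1 -1.   9.8] M [-0.22  0.4   0.04] w 0.116 q [-0.55  0.14  0.45  1.91 -0.07  1.1   1.77]
```

```bash
python3 -m handwheel '[[0,0,0.3,0,0,0.03,0.9],[0,0,0.3,0,0,0.07,0.9],[0,0,0.3,0,0,0.11,0.9],[0,0,0.3,0,0,0.15,0.9]]' 12 | egrep 'pos|force|width';  python3 - <<'E'
from h import *
show()
E
```

```text
position: [0.5237, 0.0428, 0.1274]
ft_force: [-1.6, -1.0, 11.6]
grip_width: 0.115
t 14.53 pos [0.5237 0.0428 0.1274] case mm [-23.5  61.6  37.4] rv [-1.800e-01  3.135e+00  2.000e-03] toolx -173.4 
F [-1.6 -1.  11.6] M [-0.36  0.59  0.07] w 0.115 q [-0.56  0.14  0.46  1.91 -0.07  1.1   1.62]
```

Turning freely at 11.6 N (moment about z ≈0.07 N m). Continuing.

```bash
python3 -m handwheel '[[0,0,0,0,0,0.06,0.9],[0,0,0,0,0,0.14,0.9],[0,0,0,0,0,0.22,0.9],[0,0,0,0,0,0.3,0.9],[0,0,0,0,0,0.36,0.9]]' 12 | egrep 'pos|force|width';  python3 - <<'E'
from h import *
show()
im=cv2.cvtColor(ctrl.get_image('scene'),cv2.COLOR_RGB2BGR)
cv2.imwrite('pics/s6.png',cv2.resize(im[70:220,230:400],None,fx=4,fy=4,interpolation=cv2.INTER_CUBIC))
E
```

```text
position: [0.5237, 0.0425, 0.1274]
ft_force: [-2.4, -1.7, 12.1]
grip_width: 0.115
t 15.15 pos [0.5237 0.0425 0.1274] case mm [-23.5  61.4  37.4] rv [3.860e-01 3.117e+00 2.000e-03] toolx 165.9 
F [-2.4 -1.7 12.1] M [-0.42  0.56  0.06] w 0.115 q [-0.58  0.15  0.49  1.91 -0.08  1.1   1.26]
```

View pics/s6.png

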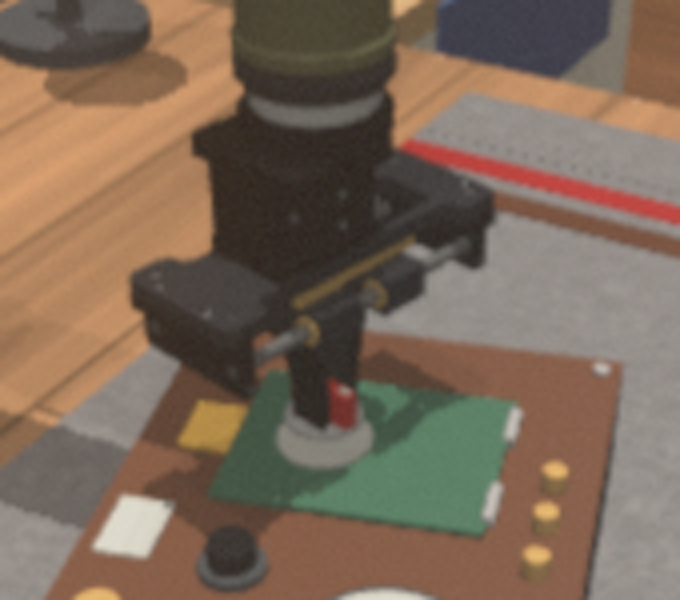

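The bar follows the jaws (about 29° so far) and the head stays down.

```bash
python3 -m handwheel '[[0,0,0,0,0,0.06,0.9],[0,0,0,0,0,0.14,0.9],[0,0,0,0,0,0.22,0.9],[0,0,0,0,0,0.3,0.9],[0,0,0,0,0,0.38,0.9],[0,0,0,0,0,0.46,0.9],[0,0,0,0,0,0.5,0.9]]' 12 | egrep 'pos|force|width';  python3 - <<'E'
from h import *
show()
E
```

```text
position: [0.5236, 0.0422, 0.1274]
ft_force: [-3.0, -2.2, 12.8]
grip_width: 0.11
t 16.07 pos [0.5236 0.0422 0.1274] case mm [-23.8  61.1  37.4] rv [1.145e+00 2.925e+00 2.000e-03] toolx 137.2 
F [-3.  -2.2 12.8] M [-0.67  0.71  0.04] w 0.11 q [-0.62  0.15  0.53  1.91 -0.08  1.1   0.77]
```

```bash
python3 -m handwheel '[[0,0,-0.1,0,0,0.06,0.9],[0,0,-0.2,0,0,0.14,0.9],[0,0,-0.2,0,0,0.22,0.9],[0,0,-0.2,0,0,0.3,0.9],[0,0,-0.2,0,0,0.36,0.9],[0,0,-0.2,0,0,0.42,0.9]]' 12 | egrep 'pos|force|width';  python3 - <<'E'
from h import *
show()
E
```

```text
position: [0.5233, 0.042, 0.1274]
ft_force: [-3.2, -2.8, 12.8]
grip_width: 0.115
t 16.82 pos [0.5233 0.042  0.1274] case mm [-24.1  60.9  37.4] rv [-1.730e+00 -2.622e+00 -1.000e-03] toolx 113.2 
F [-3.2 -2.8 12.8] M [-0.78  0.82 -0.01] w 0.115 q [-0.66  0.15  0.57  1.91 -0.09  1.1   0.36]
```

```bash
python3 -m handwheel '[[0,0,0,0,0,0.04,0.9],[0,0,0,0,0,0.08,0.9],[0,0,0,0,0,0.11,0.9],[0,0,0,0,0,0.11,0.9]]' 12 | egrep 'pos|force|width';  python3 - <<'E'
from h import *
show()
E
```

```text
position: [0.5233, 0.042, 0.1274]
ft_force: [-4.3, -3.1, 13.5]
grip_width: 0.113
t 17.32 pos [0.5233 0.042  0.1274] case mm [-24.2  60.9  37.4] rv [-1.869 -2.524 -0.   ] toolx 107.0 
F [-4.3 -3.1 13.5] M [-0.75  0.85  0.01] w 0.113 q [-0.66  0.15  0.58  1.91 -0.09  1.1   0.25]
```

```bash
python3 -m handwheel '[[0,0,-0.1,0,0,0.02,0.9],[0,0,-0.2,0,0,0.04,0.9],[0,0,-0.2,0,0,0.04,0.9]]' 12 | egrep 'force|width';  python3 - <<'E'
from h import *
show()
E
```

```text
ft_force: [-2.6, -2.3, 11.6]
grip_width: 0.11
t 17.7 pos [0.5232 0.042  0.1274] case mm [-24.2  61.   37.4] rv [-1.919 -2.486 -0.   ] toolx 104.7 
F [-2.6 -2.3 11.6] M [-0.8   0.75  0.03] w 0.11 q [-0.67  0.15  0.58  1.91 -0.09  1.1   0.21]
```

```bash
for i in 1 2 3 4; do python3 -m handwheel '[[0,0,-0.6,0,0,0,0.9],[0,0,-1.2,0,0,0,0.9],[0,0,-1.2,0,0,0,0.9]]' 4 | egrep 'pos|force|width'; done; python3 - <<'E'
from h import *
show()
E
```

```text
position: [0.5231, 0.042, 0.1278]
ft_force: [-0.3, -1.7, 5.5]
grip_width: 0.116
position: [0.5231, 0.042, 0.1289]
ft_force: [-1.0, -1.6, 6.7]
grip_width: 0.114
position: [0.5231, 0.0421, 0.13]
ft_force: [-0.8, -1.2, 6.0]
grip_width: 0.115
position: [0.5231, 0.042, 0.1312]
ft_force: [-0.7, -2.8, 4.7]
grip_width: 0.111
t 19.2 pos [0.5231 0.042  0.1312] case mm [-24.3  61.1  41.2] rv [-1.919 -2.487  0.   ] toolx 104.7 
F [-0.7 -2.8  4.7] M [-0.6   0.18 -0.01] w 0.111 q [-0.67  0.15  0.58  1.91 -0.09  1.11  0.21]
```

```bash
for i in 1 2; do python3 -m handwheel '[[0,0,-0.5,0,0,0,0.9],[0,0,-0.8,0,0,0,0.9],[0,0,-0.8,0,0,0,0.9]]' 4 | egrep 'pos|force|width'; done
```

```text
position: [0.5231, 0.0421, 0.132]
ft_force: [-0.8, -1.5, 3.8]
grip_width: 0.113
position: [0.523, 0.042, 0.1322]
ft_force: [2.3, -1.3, -3.5]
grip_width: 0.114
```

The head rose about 4.6 mm off the hard stop (2 + 2.5) and then held against a small pull, which fits a caught cam. Releasing.

```bash
python3 -m handwheel '[[0,0,0.5,0,0,0,0.9],[0,0,0.5,0,0,0,0.6],[0,0,0.5,0,0,0,0.3],[0,0,0.5,0,0,0,0.3],[0,0,0.5,0,0,0,0.3],[0,0,-10,0,0,0,0.3],[0,0,-30,0,0,0,0.3],[0,0,-60,0,0,0,0.3],[0,0,-100,0,0,0,0.3]]' 5 | egrep 'pos|force|width'; python3 - <<'E'
from h import *
show(); print(delta(W(-.15,.06,.15),np.radians(104.7)))
E
```

```text
position: [0.5227, 0.0418, 0.2339]
ft_force: [0.4, 0.6, 0.0]
grip_width: 0.348
t 21.07 pos [0.5227 0.0418 0.2339] case mm [-24.7  61.  143.9] rv [-1.920e+00 -2.486e+00  1.000e-03] toolx 104.7 
F [0.4 0.6 0. ] M [-0.06  0.03  0.03] w 0.348 q [-0.69  0.05  0.58  1.78 -0.03  1.32  0.15]
(array([  -6.1, -125.2,   -5.9]), array([-0.001, -0.   , -0.001]))
```

```bash
python3 -m handwheel '[[20,0,-10,0,0,0,0.3],[60,0,-20,0,0,0,0.3],[100,0,-30,0,0,0,0.3],[140,0,-40,0,0,0,0.3],[180,0,-40,0,0,0,0.3],[210,0,-40,0,0,0,0.3],[230,0,-40,0,0,0,0.3],[230,0,-40,0,0,0,0.3]]' | egrep 'pos|force'; python3 - <<'E'
from h import *
show()
for n in('scene','top'):
    im=cv2.cvtColor(ctrl.get_image(n),cv2.COLOR_RGB2BGR);cv2.imwrite(f'pics/{n}7raw.png',im)
    x,y=(200,90) if n=='scene' else (215,125)
    cv2.imwrite(f'pics/{n}7.png',cv2.resize(im[y:y+190,x:x+230],None,fx=3,fy=3,interpolation=cv2.INTER_CUBIC))
E
```

```text
position: [0.4645, 0.2656, 0.273]
ft_force: [0.2, -0.5, -0.0]
t 22.07 pos [0.4645 0.2656 0.273 ] case mm [-14.9 291.9 183. ] rv [1.917 2.489 0.   ] toolx 104.8 
F [ 0.2 -0.5 -0. ] M [-0.12  0.03 -0.07] w 0.35 q [-0.93  0.05  0.37  1.69 -0.02  1.4  -0.29]
```

View pics/scene7.png

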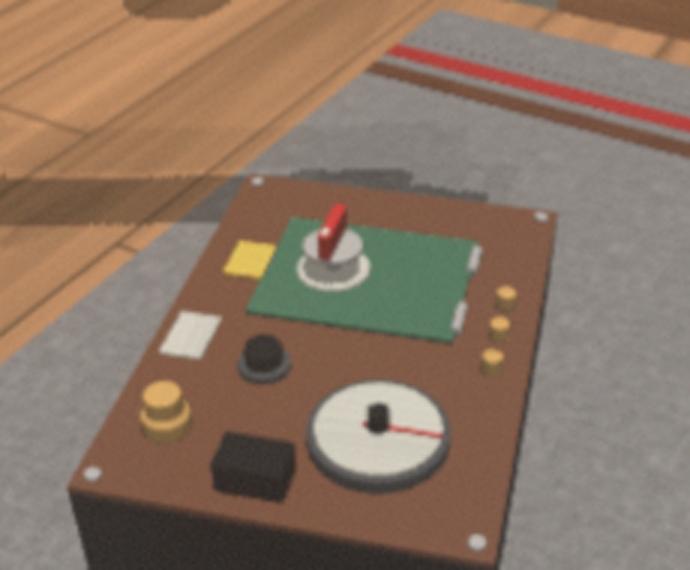

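View pics/top7.png

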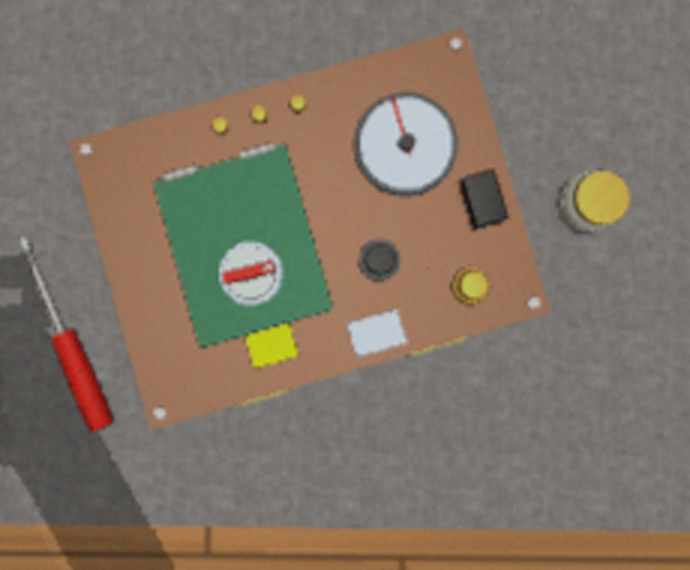

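```bash
python3 - <<'E'
from h import *
a=cv2.imread('pics/scene3raw.png');b=cv2.imread('pics/scene7raw.png')
c=[cv2.resize(i[152:192,290:330],None,fx=9.5,fy=9.5,interpolation=cv2.INTER_NEAREST) for i in(a,b)]
cv2.imwrite('pics/cmp.png',np.hstack(c))
# column profile through flange/skirt on axis column
f=lambda P:proj('scene',P).round(1).tolist()
for s in (0,.003,.0055,.0077):
  print(s,'flange L/R extreme & near rim',f([W(-.047,.06,.031-s),W(-.003,.06,.031-s),W(-.025,.038,.031-s)]),'bar ends top',f([W(-.025,.038,.053-s),W(-.025,.082,.053-s)]))
E
```

```text
0 flange L/R extreme & near rim [[300.7, 168.7], [320.2, 171.3], [307.9, 175.9]] bar ends top [[307.6, 167.5], [312.7, 156.1]]
0.003 flange L/R extreme & near rim [[300.8, 169.8], [320.2, 172.4], [307.9, 177.0]] bar ends top [[307.6, 168.6], [312.7, 157.3]]
0.0055 flange L/R extreme & near rim [[300.8, 170.8], [320.3, 173.4], [307.9, 177.9]] bar ends top [[307.6, 169.6], [312.8, 158.2]]
0.0077 flange L/R extreme & near rim [[300.9, 171.6], [320.3, 174.2], [308.0, 178.7]] bar ends top [[307.7, 170.4], [312.8, 159.0]]
```

View pics/cmp.png

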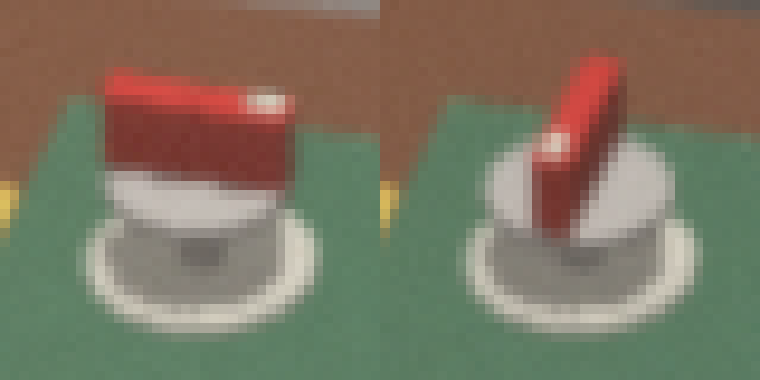

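```bash
python3 - <<'E'
from h import *
a=cv2.imread('pics/scene3raw.png',0).astype(float);b=cv2.imread('pics/scene7raw.png',0).astype(float)
for x in (305,311,312,313,314):
    r=[]
    for i in(a,b):
        v=i[170:182,x-0]; g=-np.diff(v); w=np.clip(g[:9],6,None)-6; r.append((170.5+(w*np.arange(9)).sum()/max(w.sum(),1e-6)).round(2))
    print(x,r)
h=cv2.cvtColor(cv2.imread('pics/top7raw.png'),cv2.COLOR_BGR2HSV)
m=(((h[...,0]<8)|(h[...,0]>172))&(h[...,1]>120)); mm=np.zeros(m.shape,np.uint8);mm[205:225,283:312]=m[205:225,283:312]
v=cv2.fitLine(cv2.findNonZero(mm),cv2.DIST_L2,0,.01,.01).ravel(); w=onplane('top',[v[2:]-8*v[:2],v[2:]+8*v[:2]],.14); d=w[1]-w[0]
print('bar yaw rel case',np.degrees(np.arctan2(d[1],d[0])-YAW))
E
```

```text
305 [np.float64(174.82), np.float64(175.85)]
311 [np.float64(175.89), np.float64(177.0)]
312 [np.float64(175.9), np.float64(176.99)]
313 [np.float64(175.53), np.float64(176.8)]
314 [np.float64(175.22), np.float64(176.41)]
bar yaw rel case -92.52069653587179
```

```bash
python3 -c "
from bench import ctrl
print(ctrl.close_job())"
```

```text
the job is handed in; nothing more can be done
None
```

The hatch is shut and the stud looks locked. I handed the job in at about 22 s with the gripper open and clear of everything.

**What I did:**
- **Hatch:** I pushed it shut on its yellow tab with about 1 N while it swung. I then pressed it onto the deck, which read up to about 14 N.
- **Stud press:** I gripped the wing bar lightly and pressed it down by feel against about 5–6 N of spring, as far as the hard stop. The force briefly reached 15.3 N there, about 9 N beyond the spring. That is above the 11–14 N range but under the 16 N limit for bending. I eased back before turning.
- **Stud turn:** I turned it about 92° clockwise at 11–13.5 N, with almost no turning resistance.

**Checks that it is locked:**
- **Rise on letting up:** the head rose about 4.6 mm from the hard stop (2 mm of slack plus the 2.5 mm catch rise). It then held against a pull of about 3.5 N.
- **Pictures after release:** the bar lies across the case and the hatch is flat. The head is about 3 mm lower than when up, which matches caught rather than merely held down part way. I did not try turning the stud back.
- **Loose items:** the jar, screwdriver and eyepiece look unmoved by eye.

**What disagreed:** the last picture puts the bar at about 92.5° to the case rather than 90°. I take that as picture noise plus my 2° over-turn. On first gripping the bar there was a side pull of about 6 N, because the stud sat 1–2 mm from where I had measured it. I shifted to remove that pull before pressing.

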